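Fit the slicing disc to the canteen's vegetable cutter

TASK

Get the vegetable cutter ready: swing its hold-down arm well clear of the drive, put the larger disc (the slicer) on the drive shaft and press and slowly turn it until it drops fully home over the teeth. Then swing the arm all the way back over the disc to its stop, leaving the smaller disc and the other kitchen things where they are.

Things in the scene. Friction and masses are not known exactly. Their poses are not given: they have to be found in the camera images.
- slicer_center (a point): the larger disc, loose, 0.45 kg: steel plate 150 mm across, 4 mm thick, with two long blades, a grey grip bar on top and a grey hub below; 74 mm high in all. Point on its axis half-way up, 37 mm above the hub's underside; z up along the axis, x along the grip bar. It lies hub down on the table. Press it home on the plate beside the bar or on the bar
- slicer_grip (a point): centre of the slicer's grip bar, 19 mm above slicer_center; the bar is 60 mm long (x), 22 mm wide (y), 36 mm high (18 mm above and below this point) and stands on the plate's top face. Pinch it across its width, or push it round
- slicer_hub (a point): centre of the underside of the slicer's hub, 37 mm below slicer_center. The hub is 52 mm square, 34 mm high (up to the plate), cut from below by a cross-shaped slot: arms along x and y, 15 mm wide, open at the sides, 34 mm deep
- drive_seat (a point): on the vegetable cutter's vertical drive axis, at the top of the round steel flange (68 mm across) that the hub must rest on, 82 mm above the table. z up; x and y are the machine's axes (its front faces -x). A low rim 196 mm across stands round it, top 3 mm above this point; from 110 mm towards +x is the motor block, top 8 mm above this point
- drive_tip (a point): tip of the drive pilot, 32 mm above drive_seat: round, 18 mm in diameter up to 22 mm above the seat, then tapering to 8 mm. At its foot is a cross of four teeth, 44 mm across, 10 mm wide, 14 mm high. A hub set on out of line rests on the teeth 14 mm too high; in line (within about 0.1 rad, every quarter turn) it drops by its own weight onto the flange
- drive_dog (a joint): angle (rad) of the cross of teeth about the drive axis, counter-clockwise from above; at 0 the teeth lie along the machine's x and y axes (those of point drive_seat). It is held by the motor brake: turns only against about 0.6 N m
- hold_arm (a joint): angle (rad) of the hold-down arm about its vertical pivot: 0 is at its stop, straight across the drive axis; it grows clockwise from above, the handle end moving to the machine's front, up to 1.8. Starts nearly shut, stays where left (0.25 N m friction). Shut, its underside passes 6 mm above the bar of a disc that is home, and hits one that is not
- holdarm_pivot (a point): on the arm's pivot axis at the height of the arm's underside (162 mm above the table); fixed to the machine, 120 mm from the drive axis along the machine's +y. The arm is a steel bar 28 mm wide, 14 mm thick, 184 mm long
- holdarm_handle (a point): middle of the upright black handle post on the arm's free end, 20 mm in diameter and 60 mm high (30 mm above and below this point), 170 mm from the pivot axis. Its height is 206 mm above the table; y of this frame points from the handle to the pivot
- grater_center (a point): the smaller disc, loose: 110 mm across with rings of small holes, same grip bar, hub and height as the slicer; the point is half-way up, 37 mm above its underside. Not wanted, leave it
- bowl: steel bowl, 130 mm across, 55 mm high; origin at the centre of its underside. Leave it
- meal_tray: open, empty black meal tray with a red rim, 168 x 122 x 46 mm; origin at the centre of its underside. Leave it
- sauce: white jar, 60 mm across, 110 mm high; origin at the centre of its underside. Leave it

How it is judged (in metres and radians):
On the way, in this order (a step that is already met when the one before it is completed fails the run):
1. the hold-down arm is swung clear (more than 0.8 rad open) (value of joint hold_arm above 0.8 rad), for 0.1 s.
2. the larger disc sits fully home on the drive (z of slicer_center in the frame of drive_seat between 0.033 and 0.04 m and horizontal distance between slicer_center and drive_seat below 0.005 m and angle between slicer_center's own z axis and vertical below 0.06 rad), for 0.2 s.
At the end, for the whole second after the job is handed in: The larger disc rests with its hub on the drive flange (within 3 mm in height, 5 mm of the axis, level within 0.06 rad) and the hold-down arm is back over it, within 0.10 rad of its stop (all of step 2 and value of joint hold_arm below 0.1 rad); the robot touches nothing.
It fails at once if the smaller disc or another kitchen thing is shifted more than 40 mm (distance of any of grater_center, bowl, meal_tray, sauce from where it was at the start of the episode above 0.04 m).
It also fails if it takes over 69 s, if anything falls off the work surface, if the arm or the gripper's body presses on something with over 40 N, if the wrist force passes 120 N, or if a joint passes its speed limit or range.

ROBOT

A 7-joint arm with a two-finger parallel gripper is mounted at the origin on the work surface. World frame = base frame: x ahead of the robot, y to its left, z up, the work surface at z = 0. Lengths are in mm, angles in degrees, forces in N, time in s.
With the tool pointing down it reaches from about 400 to 900 mm from the base axis. Payload 5.5 kg.
Tool frame: the origin (TCP) lies midway between the tips of the shut fingers; the grasp point (between the pads) lies 19 mm behind it; x points along the fingers, y is the direction in which the jaws open and shut, and the axes are right-handed (so a half turn about x gives the same grasp; the last joint's range is limited). The gripper opens to 85 mm and grips with 20 to 120 N. Pads are 22 mm wide; open, the fingers measure 114 mm over their backs; the gripper's body (76 mm by 85 mm) begins 54 mm behind the grasp point. The pads swing forward as they close: fully open they stand 13 mm farther back than shut.
Start: joints at [-49.836, 28.699, -24.465, 88.831, 12.651, 65.22, -12.049], TCP at [275.53, 588.713, 231.31] pointing down, gripper open.
Joint ranges: [-164.97, 164.97], [-17.58, 116.51], [-87.97, 89.64], [11.32, 138.91], [-80.73, 260.73], [10.89, 115.49], [-147.41, 147.41]. Speed limits (degrees/s): [147.25, 147.25, 180, 180, 180, 180, 180].

INTERFACE

Orientations are given as [roll, pitch, yaw] about the fixed x, y, z axes, in that order (R = Rz(yaw) Ry(pitch) Rx(roll)).
In Python, from plant import * gives the robot as it stands.
- The arm moves only by the tool send_rows, never from a script. Its argument "moves" is one flat list of numbers, 7 for each row, row after row: the shift along the world's x, y, z in units of 0.2 m (1.0 is 0.2 m), then the turn, a rotation vector about the world's x, y, z in units of 45 degrees (1.0 is 45 degrees), then the closure, from 0 (fully open) to 1 (shut). A call has exactly 10 rows; each row is the pose to reach, as a shift and turn from the pose commanded when the call began; what a row does not reach only later rows make up. A row lasts 1/8 s, in which the tool goes at most 62.5 mm and 10.7 degrees, less where a joint would pass 70% of its speed; a pose out of reach is approached as far as the arm can. A call with a number of a shift or a turn outside -1 to 1 is refused whole. A call with a gripper value outside its range is refused whole. The fingers move at their own pace and stop on an object; the grip force is fixed at half the most. Time passes only in rows, so rows that repeat a pose let the fingers close, or fill a call up. It gives the time, the measured TCP pose, the force and the opening at its end, in the units of the state.
- sense(): the state, without advancing time (a new reading comes with each control period).
- grab_frame(name): name is "scene" or "top"; returns the picture (420x560x3 uint8, red, green, blue); there is no depth.
- get_calibration(name): a dict with "fx", "fy", "cx", "cy" (pixels), "dist_coeffs" ([k1, k2, p1, p2, k3] as OpenCV has them; the pictures are not rectified), "world_from_camera" (4x4, takes a point from camera to world coordinates). Camera axes: x right, y up, looking along -z (the intrinsics and any distortion apply to the point x, -y, -z); pixel columns grow to the right and rows downward; lengths in mm; the calibration is good to about 2 mm. A picture is of the moment at which its call begins. get_calibration takes no time and is no camera call.
- finish_job(): hands the job in, once; it reports no verdict.
Trained networks look in the newest picture that a camera, given by its name, has taken for a name from the list of things; names that differ only in an ending like _2 or _b are one class to them, and where a whole thing is asked for, a point or a joint stands for the part that bears it (a point fixed in the world has none). Each returns a list of dicts, best first, with "confidence" (0 to 1); they miss things now and then, are a little off and sometimes report something else, mostly with a low value. They report only what shows in the picture. A call takes as long as a camera call.
- cut_out(camera, thing): "mask" (420x560 bool, what is visible of it) and "extent" ([centre column, centre row, width, height] in pixels, round what is visible of it).
The state is a dict: "clock": time; "joint_positions": joint angles; "qvel": joint speeds; "tau": joint torques, N m; "position": TCP position; "orientation": TCP orientation; "force": force on the tool from outside, world axes, zero at the start; "moment": the same for the moment, N m; "width": finger opening in mm.
Only numpy, scipy, OpenCV 4.12 (cv2) and the standard library are available. Lean on these libraries where they do the work, as an engineer would, in place of code of your own. Each camera call takes 0.05 s, during which the arm holds its last target.

## Working session

There is one attempt and no reset: what is moved stays moved. The work goes in short steps, Python scripts to look and compute and a tool call to move; the robot and the scene stay as the last step left them, time stands still between calls to the robot, and variables do not carry over. Pictures are saved under pics/ and viewed, and the job is handed in when it is done.

Besides the shell and the picture viewer there is one more tool, called after "Emit:" by a JSON object that holds its "api" and its "payload". send_rows: Moves the arm, as the interface text tells. Its arguments: {"type":"object","properties":{"moves":{"type":"array","items":{"type":"number"}}},"required":["moves"]}

```bash
ls; mkdir -p pics
python3 - <<'E'
from plant import *
import cv2,json
s=sense();print({k:s[k] for k in ['clock','position','orientation','force','width']})
for n in ['scene','top']:
    im=grab_frame(n);cv2.imwrite(f'pics/{n}0.png',im[:,:,::-1])
    print(get_calibration(n))
E
```

```text
pics
{'clock': 0.0, 'position': array([275.29351606, 588.0502267 , 230.24213224]), 'orientation': array([ -92.03795145,   89.88719505, -117.11467551]), 'force': array([-1.28442547, -0.12520393,  0.29495148]), 'width': 85.40536466044045}
{'fx': 486.0279955362199, 'fy': 486.0279955362199, 'cx': 277.8743012890021, 'cy': 207.70252987161197, 'dist_coeffs': array([-0.08444702,  0.        ,  0.        ,  0.        ,  0.        ]), 'world_from_camera': array([[-3.76897520e-01, -6.18756222e-01,  6.89267000e-01,
         1.45571961e+03],
       [ 9.26240388e-01, -2.55945708e-01,  2.76713822e-01,
         3.22863610e+02],
       [ 5.19653093e-03,  7.42719686e-01,  6.69582305e-01,
         1.03137875e+03],
       [ 0.00000000e+00,  0.00000000e+00,  0.00000000e+00,
         1.00000000e+00]])}
{'fx': 461.49773855822014, 'fy': 461.49773855822014, 'cx': 279.0887150973076, 'cy': 210.02402950479362, 'dist_coeffs': array([0.0362862, 0.       , 0.       , 0.       , 0.       ]), 'world_from_camera': array([[ 1.61399006e-02,  9.92528547e-01, -1.20940425e-01,
         4.22131423e+02],
       [-9.99813413e-01,  1.73044087e-02,  8.58464395e-03,
        -1.07514123e+01],
       [ 1.06133067e-02,  1.20779303e-01,  9.92622646e-01,
         1.15133005e+03],
       [ 0.00000000e+00,  0.00000000e+00,  0.00000000e+00,
         1.00000000e+00]])}
```

View pics/scene0.png

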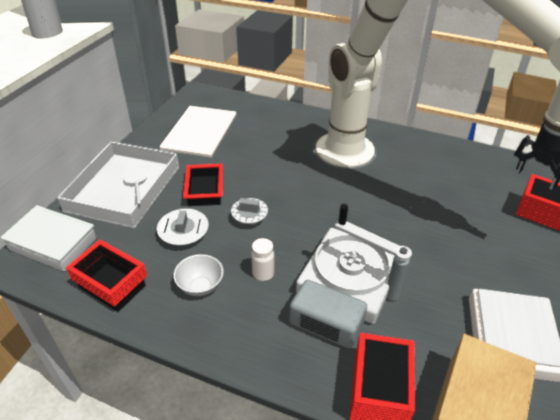

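View pics/top0.png

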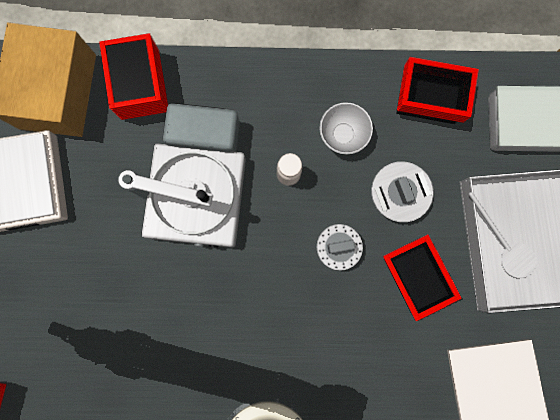

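```bash
cat > h.py <<'E'
import numpy as np,cv2
from plant import *
def ray(cam,uv):
    c=get_calibration(cam);K=np.array([[c['fx'],0,c['cx']],[0,c['fy'],c['cy']],[0,0,1]])
    p=cv2.undistortPoints(np.array(uv,float).reshape(-1,1,2),K,np.array(c['dist_coeffs'])).reshape(-1,2)
    T=np.array(c['world_from_camera']);d=np.c_[p[:,0],-p[:,1],-np.ones(len(p))]@T[:3,:3].T
    return T[:3,3],d
def onz(cam,uv,z):
    o,d=ray(cam,uv);t=(z-o[2])/d[:,2];return o+d*t[:,None]
def proj(cam,P):
    c=get_calibration(cam);K=np.array([[c['fx'],0,c['cx']],[0,c['fy'],c['cy']],[0,0,1]])
    T=np.array(c['world_from_camera']);P=np.array(P,float).reshape(-1,3)
    q=(P-T[:3,3])@T[:3,:3];q=q*[1,-1,-1]
    return cv2.projectPoints(q.reshape(-1,1,3),np.zeros(3),np.zeros(3),K,np.array(c['dist_coeffs']))[0].reshape(-1,2)
def tri(uv1,uv2):
    o1,d1=ray('scene',[uv1]);o2,d2=ray('top',[uv2]);d1=d1[0];d2=d2[0]
    a=np.linalg.lstsq(np.c_[d1,-d2],o2-o1,rcond=None)[0]
    p=o1+a[0]*d1;q=o2+a[1]*d2;return (p+q)/2,np.linalg.norm(p-q)
def crop(im,x0,y0,x1,y1,f,name):
    cv2.imwrite(name,cv2.resize(im[y0:y1,x0:x1],None,fx=f,fy=f,interpolation=cv2.INTER_CUBIC)[:,:,::-1])
E
python3 - <<'E'
from h import *
t=cv2.imread('pics/top0.png')[:,:,::-1];s=cv2.imread('pics/scene0.png')[:,:,::-1]
crop(t,110,95,260,255,5-1,'pics/c1.png');crop(s,285,195,425,350,4,'pics/c2.png')
crop(t,350,145,450,235,6,'pics/c3.png');crop(s,140,190,230,260,6,'pics/c4.png')
for cam in ['scene','top']:
  grab_frame(cam)
  for n in ['slicer_center','holdarm_handle','hold_arm','drive_dog','slicer_grip','grater_center']:
    r=cut_out(cam,n)
    for k in r[:2]:
      m=k['mask'];print(cam,n,round(k['confidence'],2),np.round(k['extent'],1),m.sum())
      if r.index(k)==0 if len(r)==1 else k is r[0]:
        np.save(f'm_{cam}_{n}.npy',m)
print(sense()['clock'])
E
```

```text
scene slicer_center 0.69 [181.3 225.8  50.3  35. ] 1499
scene hold_arm 0.87 [374.9 232.1  74.2  54.2] 932
scene drive_dog 0.45 [351.6 259.4  15.5  10.4] 137
scene slicer_grip 0.9 [182.2 228.2  47.5  36.6] 1403
scene slicer_grip 0.58 [374.5 233.8  75.7  55. ] 1033
scene grater_center 0.71 [252.5 211.3  35.7  25.7] 764
top slicer_center 0.66 [402.4 193.9  63.7  65.4] 2969
top holdarm_handle 0.94 [165.4 188.8  92.6  33.3] 1283
top hold_arm 0.74 [402.4 190.9  64.   65.4] 2987
top grater_center 0.97 [341.9 249.3  46.6  41. ] 1566
0.8
```

View pics/c1.png

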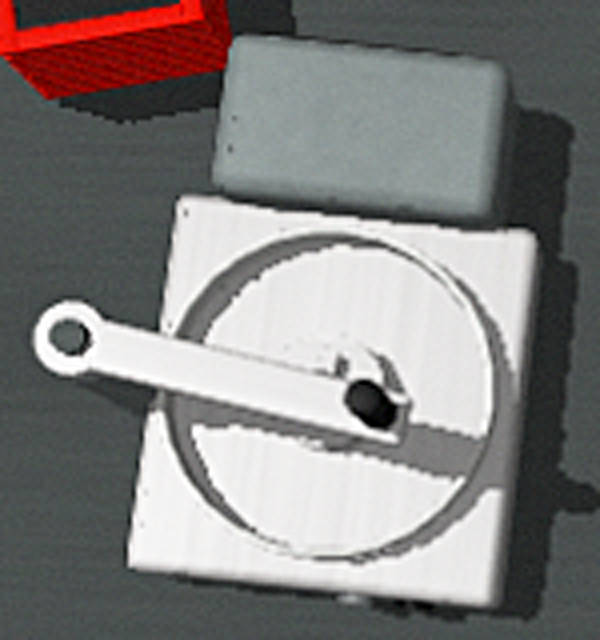

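View pics/c2.png

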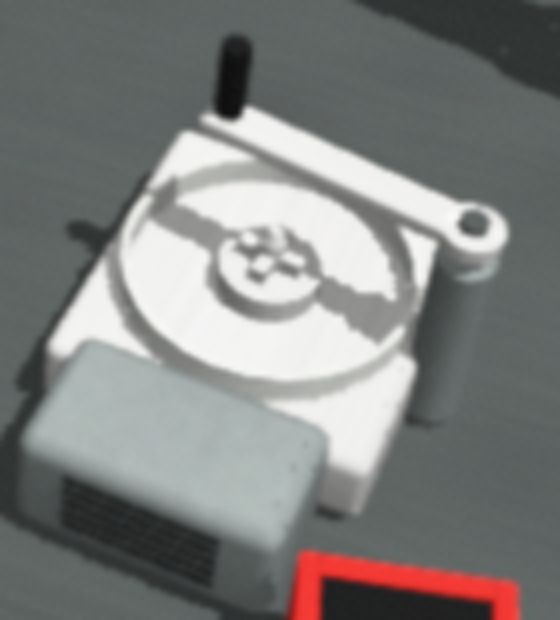

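View pics/c3.png

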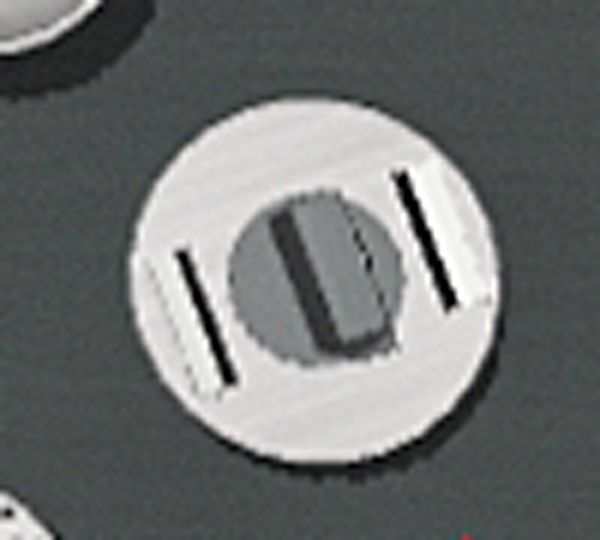

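View pics/c4.png

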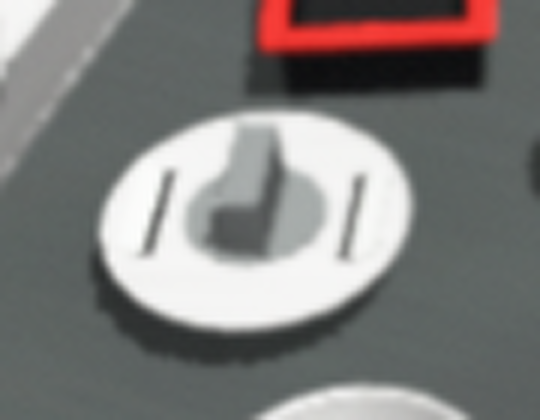

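```bash
cat > fit.py <<'E'
from h import *
t=cv2.imread('pics/top0.png')[:,:,::-1];s=cv2.imread('pics/scene0.png')[:,:,::-1]
# slicer disc circle fit
from scipy.optimize import least_squares
def circ(P):
    f=lambda q:np.hypot(P[:,0]-q[0],P[:,1]-q[1])-q[2]
    r=least_squares(f,[*P.mean(0),75],loss='soft_l1',f_scale=1);return r.x,np.abs(r.fun).mean()
for cam,im,n in [('top',t,'slicer_center'),('scene',s,'slicer_grip'),('top',t,'grater_center'),('scene',s,'grater_center')]:
    m=np.load(f'm_{cam}_{n}.npy').astype(np.uint8)
    g=im.min(2);mm=((g>150)&(cv2.dilate(m,np.ones((9,9)))>0)).astype(np.uint8)
    cs,_=cv2.findContours(mm,cv2.RETR_EXTERNAL,cv2.CHAIN_APPROX_NONE);c=max(cs,key=cv2.contourArea)
    c=cv2.convexHull(c).reshape(-1,2).astype(float)
    print(cam,n,circ(onz(cam,c,37)[:,:2]))
print('pivot',tri((403.5,250.5),(127.5,179.25)))
print('handle top?',tri((285+237/4,195+40/4),(110+370/4,95+400/4)))
E
python3 fit.py
```

```text
top slicer_center (array([ 609.58935156, -320.19483587,   74.46208164]), np.float64(0.2303117171028059))
scene slicer_grip (array([ 611.65856445, -318.76919188,   76.37530848]), np.float64(0.4903037815658046))
top grater_center (array([ 471.41298906, -167.00317158,   54.81705834]), np.float64(0.21015774066756113))
scene grater_center (array([ 474.1779462 , -165.51582518,   56.05791563]), np.float64(0.560930604501172))
pivot (array([601.36420443, 306.46906457, 174.55609114]), np.float64(2.4209210317985046))
handle top? (array([561.2289145 , 138.23663127, 231.52465983]), np.float64(5.177907887088259))
```

```bash
cat > ov.py <<'E'
from h import *
import sys
def draw(dx,dy,yaw,arm,dog,tag,slicer=None,files=('pics/top0.png','pics/scene0.png')):
    R=lambda a:np.array([[np.cos(a),-np.sin(a)],[np.sin(a),np.cos(a)]])
    a=np.linspace(0,2*np.pi,73)
    C=lambda r,z,c:np.c_[c[0]+r*np.cos(a),c[1]+r*np.sin(a),0*a+z]
    D=np.array([dx,dy]);pv=D+R(yaw)@[0,120]
    u=R(yaw-arm)@[0,-1];h=pv+170*u
    n=R(np.pi/2)@u
    L=[(C(98,85,D),(255,0,0)),(C(34,82,D),(0,160,0)),(C(10,236,h),(0,0,255)),(C(10,176,h),(0,0,255)),(C(4,114,D),(255,0,255)),
       (np.array([[*(pv+n*14),176],[*(h+14*u+n*14),176],[*(h+14*u-n*14),176],[*(pv-n*14),176]]),(255,160,0)),(C(8,176,pv),(255,0,0))]
    for k in range(2):
        Q=R(yaw+dog+k*np.pi/2)
        L.append((np.array([[*(D+Q@p),96] for p in [(-22,-5),(22,-5),(22,5),(-22,5),(-22,-5)]]),(0,200,255)))
    if slicer is not None:
        sx,sy,sa,z0=slicer;S=np.array([sx,sy])
        L.append((C(75,z0+38,S),(255,0,0)))
        for z in(38,74): L.append((np.array([[*(S+R(sa)@p),z0+z] for p in [(-30,-11),(30,-11),(30,11),(-30,11),(-30,-11)]]),(0,200,255)))
    for cam,f,box,sc in [('top',files[0],(110,95,260,255),5),('scene',files[1],(285,195,425,350),5)]+([('top',files[0],(350,145,450,235),6),('scene',files[1],(140,190,230,260),6)] if slicer is not None else []):
        im=cv2.imread(f)[:,:,::-1];x0,y0,x1,y1=box
        c=cv2.resize(im[y0:y1,x0:x1],None,fx=sc,fy=sc,interpolation=cv2.INTER_CUBIC)
        for P,col in L:
            q=((proj(cam,P)-[x0,y0]+.5)*sc).astype(np.int32)
            cv2.polylines(c,[q],False,col,1,cv2.LINE_AA)
        cv2.imwrite(f'pics/{tag}_{cam}{"" if box[0] in(110,285) else "S"}.png',c[:,:,::-1])
E
python3 - <<'E'
from ov import *
c=lambda p:(p[0]/6+350,p[1]/6+145)
P=onz('top',[c((182,250)),c((232,383)),c((402,172)),c((452,305))],38)[:,:2]
for i in(0,2):
  d=P[i]-P[i+1];print(np.degrees(np.arctan2(d[1],d[0])))
# machine block edges: front edge (crop/4) left-bottom(130,568)->(498,606), left edge (180,200)->(130,568) 
c=lambda p:(p[0]/4+110,p[1]/4+95)
P=onz('top',[c((130,568)),c((498,606)),c((180,200)),c((536,235))],82)[:,:2];print(P)
e=P[0]-P[1];print(np.degrees(np.arctan2(e[1],e[0]))-90); e=P[2]-P[3];print(np.degrees(np.arctan2(e[1],e[0]))-90);e=P[2]-P[0];print(np.degrees(np.arctan2(e[1],e[0])))
yaw=np.radians(-5)
pv=np.array([601.4,306.5]);D=pv-120*np.array([-np.sin(yaw),np.cos(yaw)]);print(D)
draw(*D,yaw,np.radians(5),0.4,'o1',(610.3,-319.7,np.radians(20.5),0))
E
```

```text
19.93316156988424
19.372326415104677
[[484.35588527 293.53557151]
 [465.81167458  81.55108855]
 [701.89012023 275.33543981]
 [685.06338988  65.16719266]]
-4.999455918862324
-4.57751604194722
-4.782547199704922
[590.94131087 186.95663623]
```

View pics/o1_top.png

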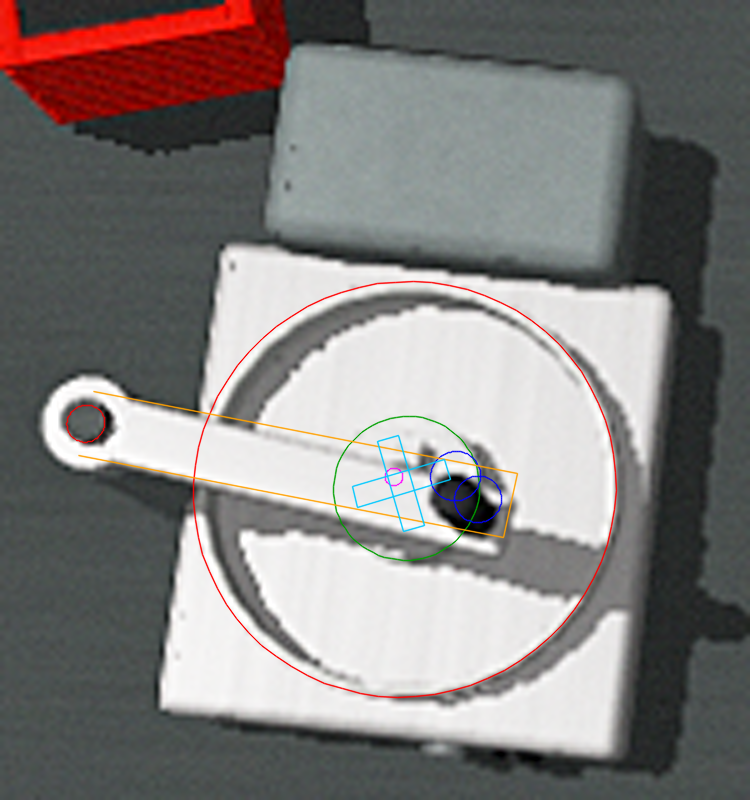

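View pics/o1_scene.png

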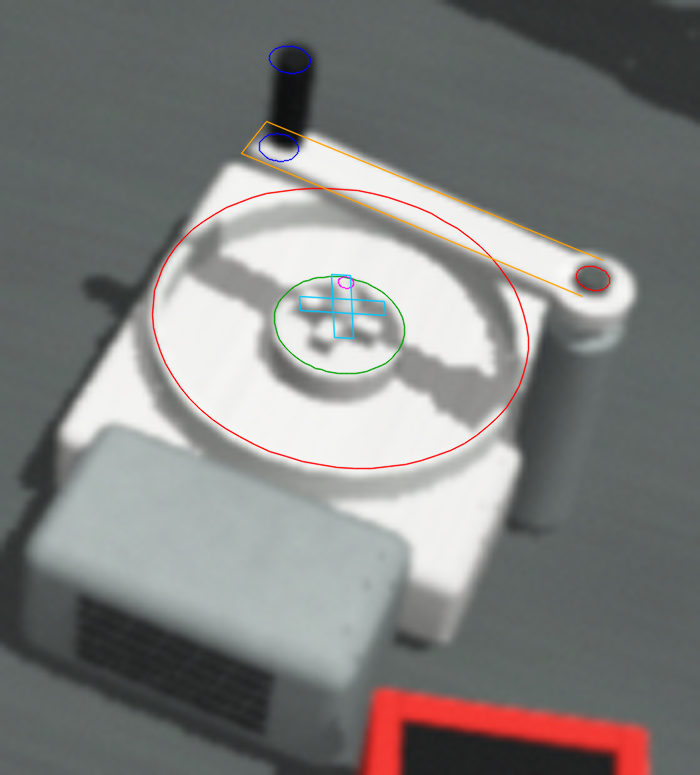

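View pics/o1_topS.png

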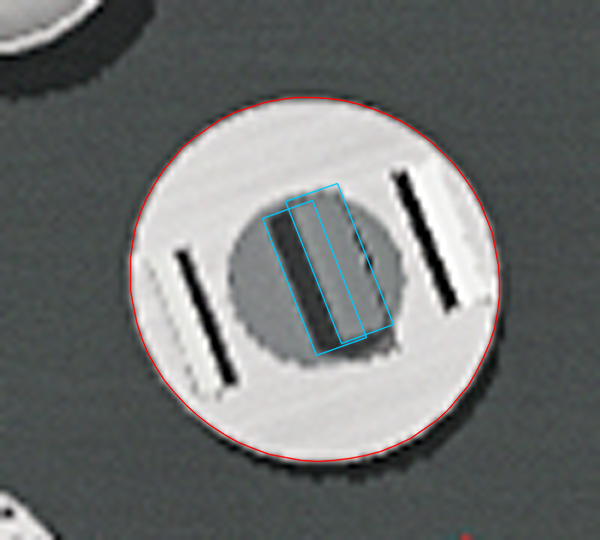

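View pics/o1_sceneS.png

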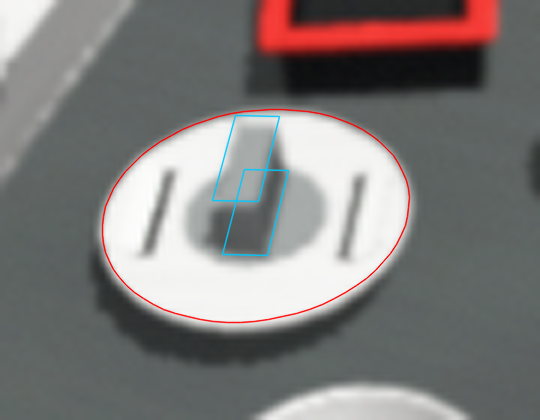

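```bash
cat >> h.py <<'E'
from scipy.spatial.transform import Rotation as Ro
def st():
    s=sense();R=Ro.from_euler('xyz',s['orientation'],degrees=True).as_matrix()
    print('t',round(s['clock'],2),'pos',np.round(s['position'],1),'F',np.round(s['force'],1),'M',np.round(s['moment'],2),'w',round(s['width'],1),'xax',np.round(R[:,0],3),'jaw yaw',round(np.degrees(np.arctan2(R[1,1],R[0,1])),2),'q',np.round(s['joint_positions'],0))
    return s
E
python3 -c "
from h import *
st()"
```

```text
t 0.8 pos [275.5 588.7 231.3] F [-0.1  0.8  0.1] M [ 0.01  0.02 -0.04] w 85.5 xax [-0.  0. -1.] jaw yaw 64.92 q [-50.  29. -24.  89.  13.  65. -12.]
```

Emit:
{"api": "send_rows", "payload": {"moves": [0.0,0.0,0.1,0,0,-0.05,0,0.06,-0.1,0.2,0,0,-0.14,0,0.13,-0.22,0.2,0,0,-0.23,0,0.2,-0.34,0.2,0,0,-0.32,0,0.27,-0.46,0.2,0,0,-0.41,0,0.34,-0.58,0.2,0,0,-0.5,0,0.41,-0.7,0.2,0,0,-0.59,0,0.48,-0.82,0.2,0,0,-0.68,0,0.54,-0.92,0.2,0,0,-0.77,0,0.6,-1.0,0.2,0,0,-0.85,0]}}

```text
clock: 2.05
position: [396.4, 387.3, 271.3]
orientation: [131.5, 90.0, 67.9]
force: [0.6, 0.2, 0.2]
width: 85.2
```

Emit:
{"api": "send_rows", "payload": {"moves": [0.07,-0.12,0,0,0,-0.09,0,0.14,-0.24,0,0,0,-0.18,0,0.21,-0.36,0,0,0,-0.27,0,0.28,-0.48,0,0,0,-0.36,0,0.35,-0.6,0,0,0,-0.45,0,0.42,-0.72,0,0,0,-0.54,0,0.49,-0.84,0,0,0,-0.63,0,0.55,-0.93,0,0,0,-0.72,0,0.6,-1.0,0,0,0,-0.8,0,0.6,-1.0,0,0,0,-0.86,0]}}

```text
clock: 3.3
position: [516.7, 187.0, 271.2]
orientation: [34.9, 90.0, -67.5]
force: [0.0, -0.0, -0.0]
width: 85.5
```

```bash
python3 -c "
from h import *
st()
im=grab_frame('scene');crop(im,285,95,505,275,3,'pics/s1.png')"
```

```text
t 3.3 pos [516.7 187.  271.2] F [ 0. -0. -0.] M [ 0.07 -0.02  0.03] w 85.5 xax [ 0. -0. -1.] jaw yaw -12.38 q [-21.  14.  -2. 102.   0.  64. -35.]
```

Emit:
{"api": "send_rows", "payload": {"moves": [0.09,-0.08,0,0,0,0,0,0.18,-0.17,0,0,0,0,0,0.26,-0.24,0,0,0,0,0,0.26,-0.24,-0.06,0,0,0,0,0.26,-0.24,-0.13,0,0,0,0,0.26,-0.24,-0.2,0,0,0,0,0.26,-0.24,-0.27,0,0,0,0,0.26,-0.24,-0.33,0,0,0,0,0.26,-0.24,-0.375,0,0,0,0,0.26,-0.24,-0.375,0,0,0,0.55]}}

```text
clock: 4.6
position: [567.0, 140.6, 195.5]
orientation: [-62.2, 89.9, -164.2]
force: [-0.0, -0.3, 0.6]
width: 69.8
```

```bash
python3 -c "
from h import *
st()
im=grab_frame('scene');crop(im,285,145,425,275,5,'pics/s2.png')
im=grab_frame('top');crop(im,110,115,260,255,5,'pics/t2.png')"
```

```text
t 4.6 pos [567.  140.6 195.5] F [-0.  -0.3  0.6] M [ 0.03 -0.    0.03] w 69.8 xax [-0.001 -0.    -1.   ] jaw yaw -12.03 q [-17.  22.   0. 101.  -0.  57. -28.]
```

View pics/s2.png

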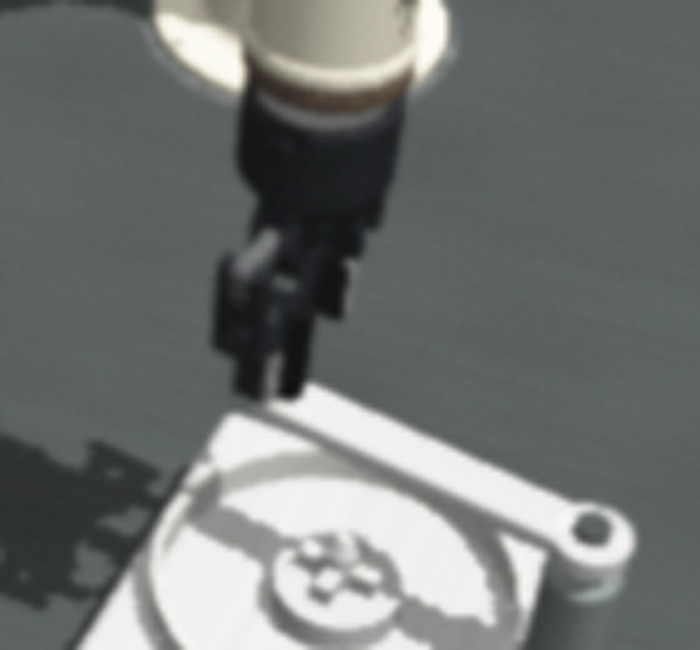

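```bash
python3 -c "
import numpy as np
v=np.array([-33.5,-166.3])
for a,b in((0,36),(36,75)):
  f=lambda d:np.array([np.cos(d)*v[0]+np.sin(d)*v[1],-np.sin(d)*v[0]+np.cos(d)*v[1]])
  for i in range(1,11):
    d=np.radians(a+(b-a)*i/10); print(np.round((f(d)-f(np.radians(a)))/200,2), round(-(b-a)*i/10*0.75/45,2))
"
```

```text
[-0.05  0.01] -0.06
[-0.1   0.03] -0.12
[-0.15  0.05] -0.18
[-0.2   0.07] -0.24
[-0.25  0.09] -0.3
[-0.29  0.12] -0.36
[-0.34  0.15] -0.42
[-0.38  0.18] -0.48
[-0.42  0.22] -0.54
[-0.46  0.26] -0.6
[-0.04  0.04] -0.07
[-0.07  0.09] -0.13
[-0.1   0.14] -0.19
[-0.13  0.19] -0.26
[-0.16  0.24] -0.33
[-0.18  0.3 ] -0.39
[-0.19  0.35] -0.46
[-0.21  0.41] -0.52
[-0.22  0.46] -0.59
[-0.22  0.52] -0.65
```

Emit:
{"api": "send_rows", "payload": {"moves": [0,0,0,0,0,0,0.6,-0.05,0.01,0,0,0,-0.06,0.6,-0.1,0.03,0,0,0,-0.12,0.6,-0.15,0.05,0,0,0,-0.18,0.6,-0.2,0.07,0,0,0,-0.24,0.6,-0.25,0.09,0,0,0,-0.3,0.6,-0.29,0.12,0,0,0,-0.36,0.6,-0.34,0.15,0,0,0,-0.42,0.6,-0.38,0.18,0,0,0,-0.48,0.6,-0.46,0.26,0,0,0,-0.6,0.6]}}

```text
clock: 5.95
position: [476.8, 191.6, 197.1]
orientation: [121.7, 89.9, -7.6]
force: [1.7, -1.0, 1.9]
width: 34.0
```

Emit:
{"api": "send_rows", "payload": {"moves": [-0.04,0.04,0,0,0,-0.07,0.6,-0.07,0.09,0,0,0,-0.13,0.6,-0.1,0.14,0,0,0,-0.19,0.6,-0.13,0.19,0,0,0,-0.26,0.6,-0.16,0.24,0,0,0,-0.33,0.6,-0.18,0.3,0,0,0,-0.39,0.6,-0.19,0.35,0,0,0,-0.46,0.6,-0.21,0.41,0,0,0,-0.52,0.6,-0.22,0.47,0,0,0,-0.59,0.6,-0.22,0.52,0,0,0,-0.65,0.6]}}

```text
clock: 7.2
position: [431.7, 296.7, 196.8]
orientation: [132.1, 90.0, -26.3]
force: [-1.0, -2.5, 0.9]
width: 34.0
```

```bash
python3 -c "
from h import *
st()
im=grab_frame('scene');crop(im,285,145,425,275,5,'pics/s3.png');cv2.imwrite('pics/scene3.png',im[:,:,::-1])
im=grab_frame('top');crop(im,110,115,260,255,5,'pics/t3.png');cv2.imwrite('pics/top3.png',im[:,:,::-1])"
```

```text
t 7.2 pos [431.7 296.7 196.8] F [-1.  -2.5  0.9] M [-0.36  0.05 -0.01] w 34.0 xax [ 0. -0. -1.] jaw yaw -68.39 q [ -41.   16.    4.  110.   -1.   54. -105.]
```

View pics/s3.png

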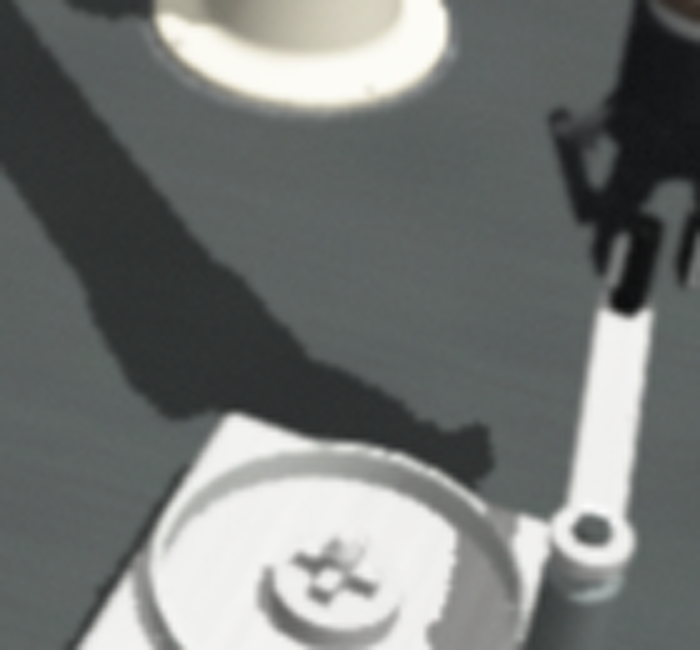

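View pics/t3.png

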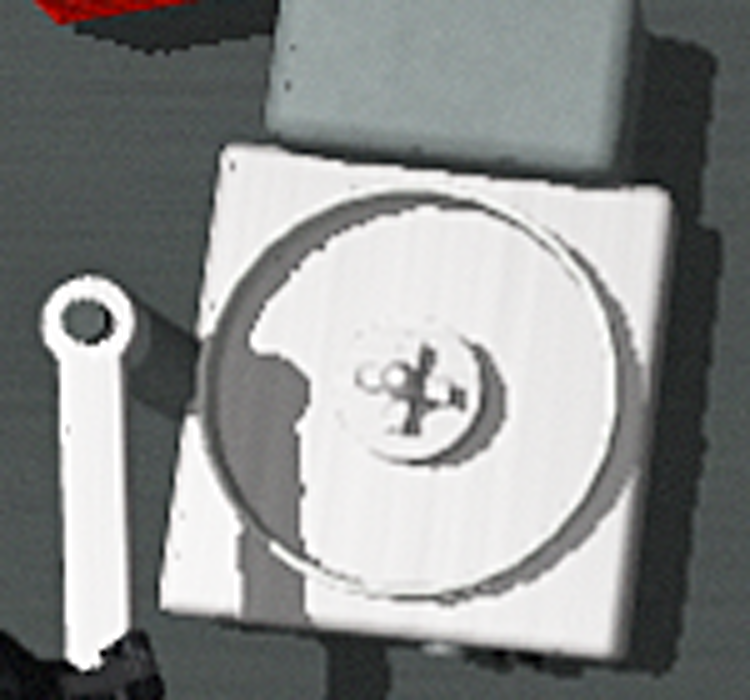

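```bash
python3 -c "
from h import *
def cc(f,box,sc,o):
  im=cv2.imread(f)[:,:,::-1];x0,y0,x1,y1=box
  g=im[y0:y1,x0:x1].mean(2);g=np.clip((g-90)/(255-90),0,1)**2.5*255
  cv2.imwrite(o,cv2.resize(g.astype(np.uint8),None,fx=sc,fy=sc,interpolation=cv2.INTER_CUBIC))
cc('pics/top3.png',(172,172,217,216),16,'pics/t4.png')
cc('pics/scene3.png',(333,238,373,278),15,'pics/s4.png')
"
```

```text
(no output)
```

View pics/t4.png

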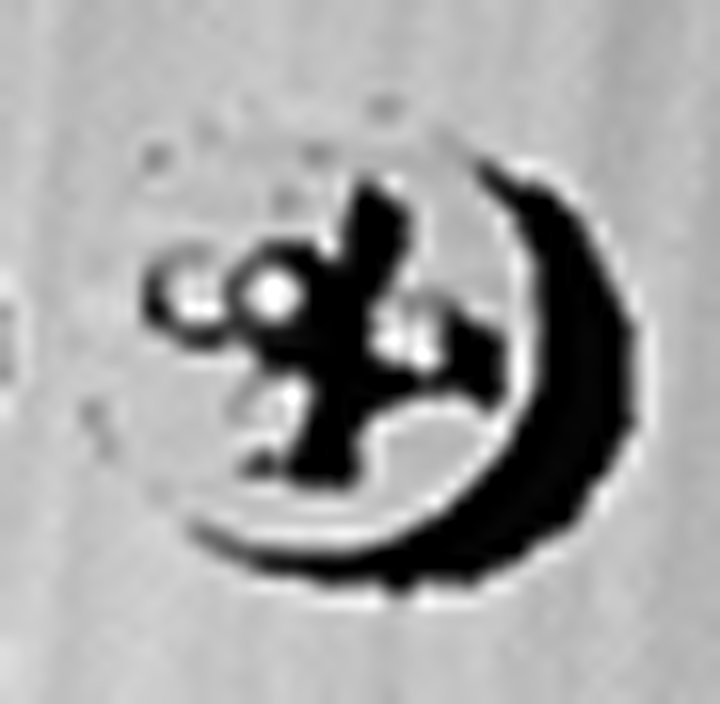

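View pics/s4.png

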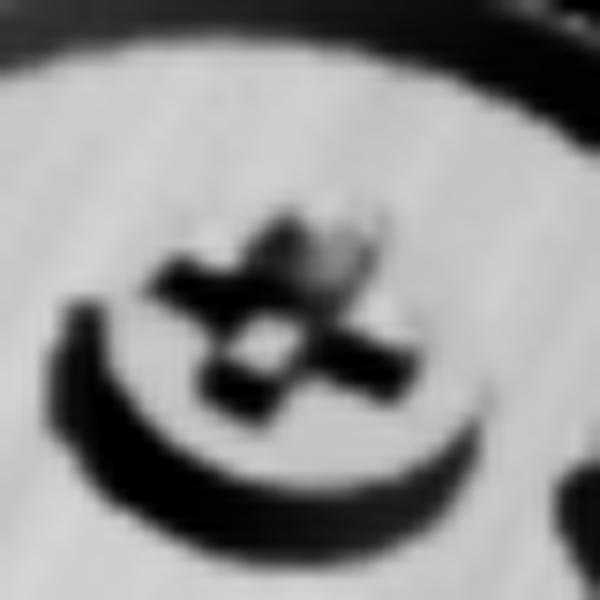

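```bash
cat > fl.py <<'E'
from h import *
from scipy.optimize import least_squares
def edge(f,box,thr,cam,cguess):
    # dark crescent inner boundary via radial scan around guess centre (world circle) 
    im=cv2.imread(f).mean(2)
    out=[]
    for a in np.radians(np.arange(0,360,3)):
        rs=np.arange(26,44,0.25)
        P=np.c_[cguess[0]+rs*np.cos(a),cguess[1]+rs*np.sin(a),0*rs+82]
        uv=proj(cam,P).astype(np.float32)
        v=cv2.remap(im.astype(np.float32),uv[:,0].reshape(1,-1),uv[:,1].reshape(1,-1),cv2.INTER_LINEAR)[0]
        d=np.diff(v);i=d.argmin()
        # bright -> dark
        if v[max(0,i-8):i].mean()-v[i+2:i+10].mean()>40 if 8<i<len(d)-10 else False: out.append(P[i,:2])
    return np.array(out)
for cam,f in(('top','pics/top3.png'),('scene','pics/scene3.png')):
    c=np.array([589.,183.])
    for it in range(4):
        E=edge(f,None,0,cam,c)
        r=least_squares(lambda q:np.hypot(E[:,0]-q[0],E[:,1]-q[1])-34,c,loss='soft_l1');c=r.x
    print(cam,len(E),c,np.abs(r.fun).mean())
print('tip',onz('top',[(188.5,189.8)],114))
z=lambda p:((p[0]+.5)/16-.5+172,(p[1]+.5)/16-.5+172)
A=onz('top',[z((195,295)),z((405,340))],96);d=A[0]-A[1];print(A,np.degrees(np.arctan2(d[1],d[0])))
E
python3 fl.py
```

```text
top 45 [591.24587349 186.345978  ] 0.4848034135427964
scene 21 [594.94296633 187.89449766] 0.47025626681049254
tip [[591.14642001 186.50131503 114.        ]]
[[593.48152615 200.88364824  96.        ]
 [587.47270715 170.49526714  96.        ]] 78.81495526896528
```

```bash
cat > dg.py <<'E'
from h import *
def ov(cam,f,box,sc,D,ang,o):
    im=cv2.imread(f)[:,:,::-1];x0,y0,x1,y1=box
    c=cv2.resize(im[y0:y1,x0:x1],None,fx=sc,fy=sc,interpolation=cv2.INTER_CUBIC)
    R=lambda a:np.array([[np.cos(a),-np.sin(a)],[np.sin(a),np.cos(a)]])
    t=np.linspace(0,2*np.pi,60)
    L=[(np.c_[D[0]+34*np.cos(t),D[1]+34*np.sin(t),0*t+82],(255,0,0)),(np.c_[D[0]+4*np.cos(t),D[1]+4*np.sin(t),0*t+114],(255,0,255))]
    pts=[(22,5),(22,-5),(5,-5),(5,-22),(-5,-22),(-5,-5),(-22,-5),(-22,5),(-5,5),(-5,22),(5,22),(5,5),(22,5)]
    for z,col in((96,(0,200,255)),(82,(0,160,0))):
        L.append((np.array([[*(D+R(ang)@p),z] for p in pts]),col))
    for P,col in L:
        q=((proj(cam,P)-[x0,y0]+.5)*sc).astype(np.int32);cv2.polylines(c,[q],False,col,1,cv2.LINE_AA)
    return c
for i,a in enumerate((-8,-11,-14)):
    A=ov('top','pics/top3.png',(172,172,217,216),8,np.array([591.2,186.4]),np.radians(a),'')
    B=ov('scene','pics/scene3.png',(333,238,373,278),9,np.array([594.9,187.9]),np.radians(a),'')
    h=max(A.shape[0],B.shape[0]);A=cv2.copyMakeBorder(A,0,h-A.shape[0],0,0,0);B=cv2.copyMakeBorder(B,0,h-B.shape[0],0,0,0)
    cv2.imwrite(f'pics/d{i}.png',np.hstack([A,B])[:,:,::-1])
E
python3 dg.py
```

```text
(no output)
```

View pics/d0.png

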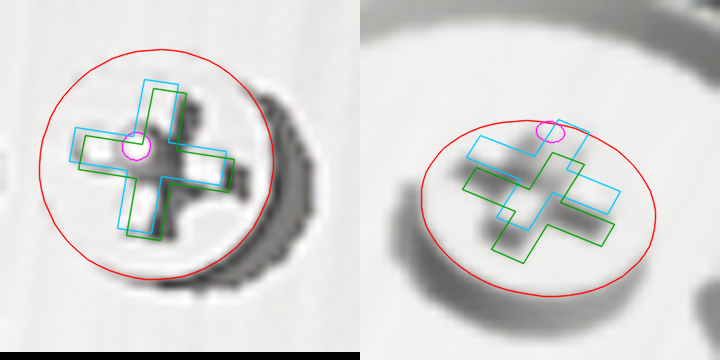

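View pics/d2.png

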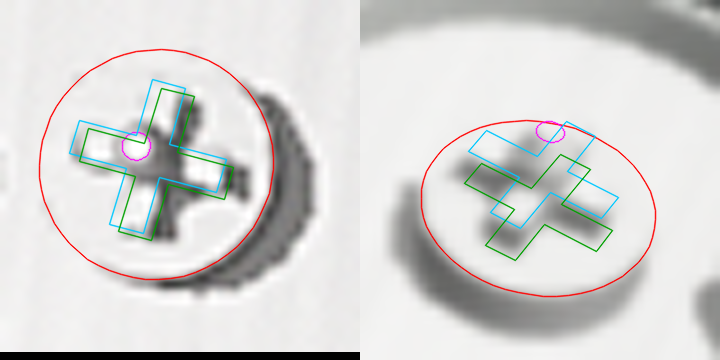

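Emit:
{"api": "send_rows", "payload": {"moves": [0,0,0.1,0,0,0,0.6,0,0,0.2,0,0,0,0.6,0,0,0.3,0,0,0,0.6,0,0,0.4,0,0,0,0.5,0.04,-0.13,0.4,0,0,-0.01,0,0.09,-0.3,0.4,0,0,-0.02,0,0.14,-0.47,0.4,0,0,-0.03,0,0.19,-0.64,0.4,0,0,-0.04,0,0.25,-0.82,0.4,0,0,-0.04,0,0.3,-1.0,0.4,0,0,-0.04,0]}}

```text
clock: 8.55
position: [492.0, 95.2, 276.8]
orientation: [-179.6, 89.9, 20.3]
force: [0.1, -0.3, 0.7]
width: 85.3
```

Emit:
{"api": "send_rows", "payload": {"moves": [0.04,-0.13,0,0,0,0,0,0.08,-0.27,0,0,0,0,0,0.12,-0.4,0,0,0,0,0,0.16,-0.53,0,0,0,0,0,0.2,-0.66,0,0,0,0,0,0.24,-0.8,0,0,0,0,0,0.28,-0.92,0,0,0,0,0,0.3,-1.0,0,0,0,0,0,0.3,-1.0,0,0,0,0,0,0.3,-1.0,0,0,0,0,0]}}

```text
clock: 9.8
position: [551.4, -102.1, 276.3]
orientation: [-98.1, 89.9, 101.9]
force: [-0.2, 1.0, -0.8]
width: 85.6
```

```bash
python3 - <<'E'
from h import *
st()
im=grab_frame('top');crop(im,110,115,260,255,5,'pics/t5.png');cv2.imwrite('pics/top5.png',im[:,:,::-1])
cv2.imwrite('pics/scene5.png',grab_frame('scene')[:,:,::-1])
E
sed -i 's/top3/top5/;s/scene3/scene5/' fl.py; python3 fl.py
```

```text
t 9.8 pos [ 551.4 -102.1  276.3] F [-0.2  1.  -0.8] M [ 0.06 -0.01  0.04] w 85.6 xax [-0.     0.001 -1.   ] jaw yaw -70.01 q [ -9.  16.  21. 100.  -6.  65. -57.]
top 46 [591.3663026  186.42361561] 0.6413096181174943
scene 26 [595.26839221 188.50419698] 0.6043461133349891
tip [[591.14642001 186.50131503 114.        ]]
[[593.48152615 200.88364824  96.        ]
 [587.47270715 170.49526714  96.        ]] 78.81495526896528
```

View pics/top5.png

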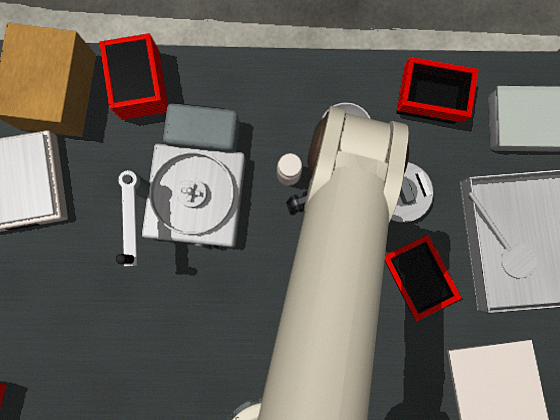

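Emit:
{"api": "send_rows", "payload": {"moves": [0.04,-0.13,0,0,0,0,0,0.08,-0.27,0,0,0,0,0,0.12,-0.4,0,0,0,0,0,0.16,-0.53,0,0,0,0,0,0.2,-0.66,0,0,0,0,0,0.24,-0.8,-0.06,0,0,0,0,0.28,-0.92,-0.12,0,0,0,0,0.295,-1.0,-0.18,0,0,0,0,0.295,-1.0,-0.24,0,0,0,0,0.295,-1.0,-0.3,0,0,0,0]}}

```text
clock: 11.15
position: [610.7, -301.7, 215.4]
orientation: [-102.8, 89.9, 97.2]
force: [0.5, -0.2, 0.2]
width: 85.8
```

Emit:
{"api": "send_rows", "payload": {"moves": [0,-0.04,0,0,0,0,0,0,-0.08,-0.1,0,0,0,0,0,-0.08,-0.22,0,0,0,0,0,-0.08,-0.34,0,0,0,0,0,-0.08,-0.46,0,0,0,0,0,-0.08,-0.58,0,0,0,0,0,-0.08,-0.68,0,0,0,0,0,-0.08,-0.76,0,0,0,0,0,-0.08,-0.82,0,0,0,0,0,-0.08,-0.85,0,0,0,0]}}

```text
clock: 12.4
position: [610.4, -319.3, 45.6]
orientation: [-40.8, 90.0, 159.1]
force: [-0.3, -0.2, 1.1]
width: 85.5
```

Run:
```python
from h import *
st()
im=grab_frame('scene');crop(im,120,130,260,270,5,'pics/s6.png')
```

```text
t 12.4 pos [ 610.4 -319.3   45.6] F [-0.3 -0.2  1.1] M [ 0.01 -0.04  0.02] w 85.5 xax [-0.  0. -1.] jaw yaw -70.08 q [ 12.  44.  19.  91. -18.  49. -32.]
```

View pics/s6.png

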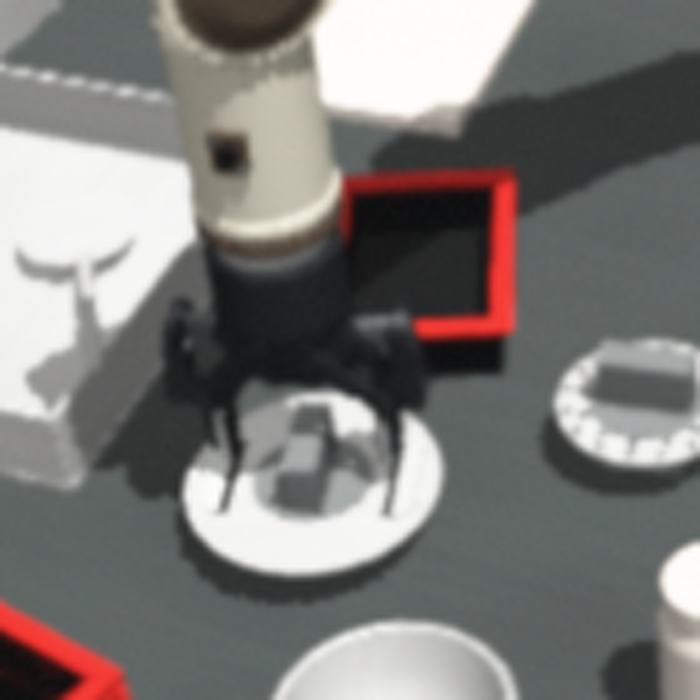

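Emit:
{"api": "send_rows", "payload": {"moves": [0,0,0,0,0,0,0.3,0,0,0,0,0,0,0.5,0,0,0,0,0,0,0.7,0,0,0,0,0,0,1,0,0,0,0,0,0,1,0,0,0,0,0,0,1,0,0,0,0,0,0,1,0,0,0.02,0,0,0,1,0,0,0.08,0,0,0,1,0,0,0.15,0,0,0,1]}}

```text
clock: 13.7
position: [609.8, -318.7, 76.1]
orientation: [-46.6, 89.9, 153.4]
force: [-0.4, 0.5, -5.4]
width: 20.9
```

Run:
```python
from h import *
st()
im=grab_frame('scene');crop(im,120,130,260,270,5,'pics/s7.png')
```

```text
t 13.7 pos [ 609.8 -318.7   76.1] F [-0.4  0.5 -5.4] M [-0.02 -0.12  0.08] w 20.9 xax [-0.002  0.001 -1.   ] jaw yaw -70.08 q [ 12.  41.  20.  90. -17.  52. -32.]
```

View pics/s7.png

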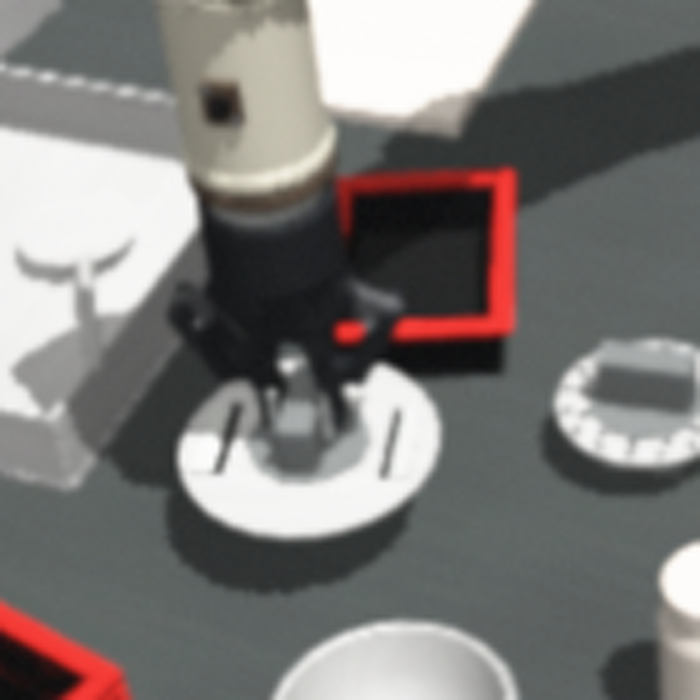

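Emit:
{"api": "send_rows", "payload": {"moves": [0,0,0.15,0,0,0,1,0,0,0.32,0,0,0,1,0,0,0.48,0,0,0,1,0,0.03,0.6,0,0,0,1,0,0.1,0.65,0,0,0.0,1,0,0.2,0.65,0,0,0.06,1,0,0.3,0.65,0,0,0.12,1,0,0.4,0.65,0,0,0.18,1,0,0.5,0.65,0,0,0.24,1,0,0.6,0.65,0,0,0.31,1]}}

```text
clock: 15.0
position: [610.4, -197.7, 206.0]
orientation: [-43.5, 90.0, 170.6]
force: [0.3, -0.1, -4.8]
width: 21.1
```

Emit:
{"api": "send_rows", "payload": {"moves": [-0.01,0.1,0,0,0,0.07,1,-0.02,0.2,0,0,0,0.14,1,-0.03,0.3,0,0,0,0.22,1,-0.04,0.4,0,0,0,0.3,1,-0.05,0.5,0,0,0,0.38,1,-0.06,0.6,0,0,0,0.46,1,-0.07,0.7,0,0,0,0.54,1,-0.08,0.8,0,0,0,0.62,1,-0.09,0.9,0,0,0,0.7,1,-0.09,1.0,0,0,0,0.78,1]}}

```text
clock: 16.25
position: [592.4, 2.0, 206.3]
orientation: [114.9, 90.0, 4.1]
force: [1.0, 0.9, -4.6]
width: 21.0
```

Emit:
{"api": "send_rows", "payload": {"moves": [0,0.1,0,0,0,0.06,1,0,0.22,0,0,0,0.12,1,0,0.35,0,0,0,0.18,1,0,0.48,0,0,0,0.22,1,0,0.6,0,0,0,0.22,1,0,0.72,0,0,0,0.22,1,0,0.82,0,0,0,0.22,1,0,0.89,0,0,0,0.22,1,0,0.93,0,0,0,0.22,1,0,0.93,0,0,0,0.22,1]}}

```text
clock: 17.5
position: [592.5, 187.0, 206.2]
orientation: [-52.3, 90.0, -153.4]
force: [0.0, 0.1, -4.4]
width: 20.9
```

Run:
```python
from h import *
st()
im=grab_frame('scene');cv2.imwrite('pics/scene8.png',im[:,:,::-1]);crop(im,285,125,425,275,5,'pics/s8.png')
im=grab_frame('top');cv2.imwrite('pics/top8.png',im[:,:,::-1]);crop(im,110,95,260,255,5,'pics/t8.png')
```

```text
t 17.5 pos [592.5 187.  206.2] F [ 0.   0.1 -4.4] M [-0.04 -0.02  0.03] w 20.9 xax [-0. -0. -1.] jaw yaw -11.1 q [-23.  25.   4.  95.  -2.  59. -30.]
```

View pics/s8.png

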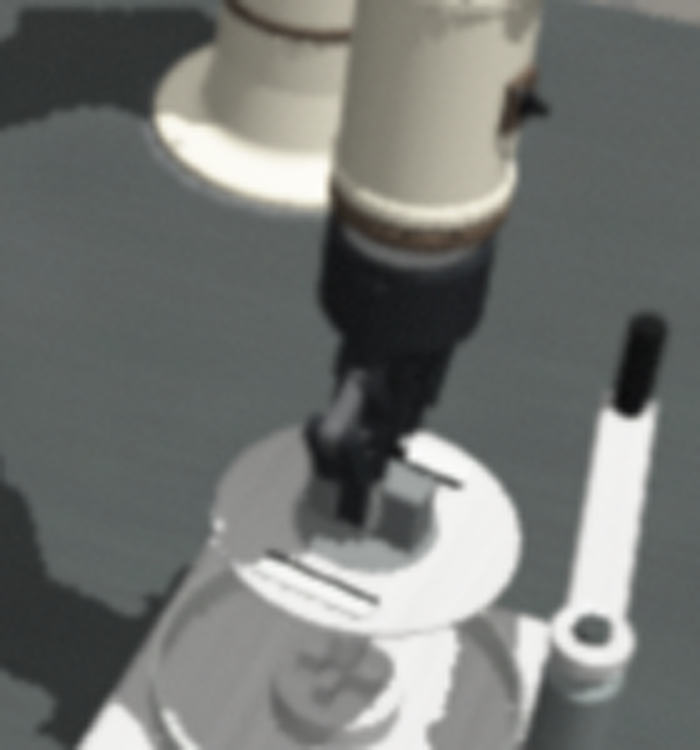

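View pics/t8.png

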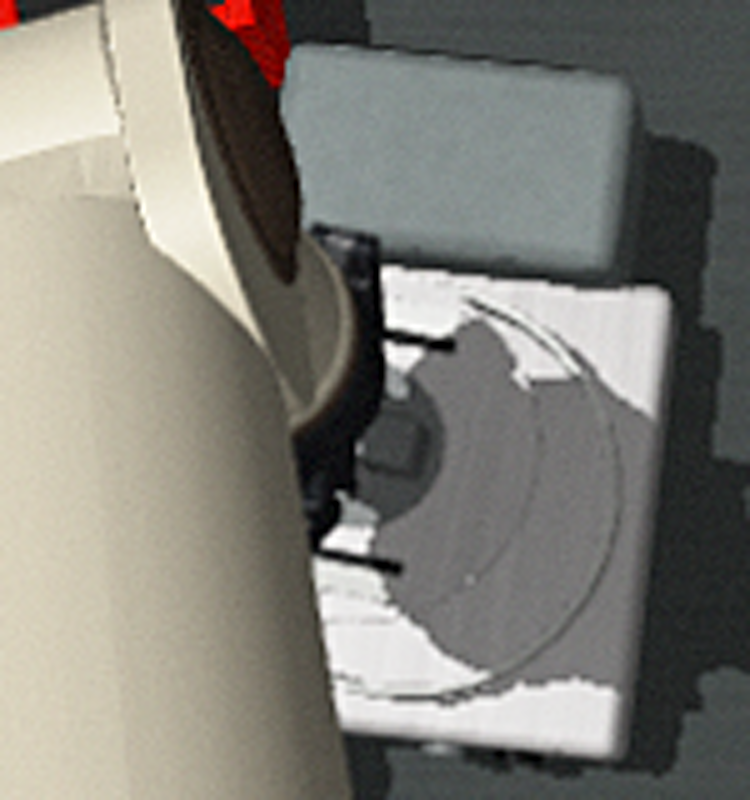

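```bash
cat > dk.py <<'E'
from h import *
from scipy.optimize import least_squares
def disc(cam,f,c,z,r0=75,lo=66,hi=84,arange=range(0,360,2),show=False):
    im=cv2.imread(f).mean(2).astype(np.float32)
    c=np.array(c,float)
    for it in range(5):
        out=[]
        for a in np.radians(list(arange)):
            rs=np.arange(lo,hi,0.25)
            P=np.c_[c[0]+rs*np.cos(a),c[1]+rs*np.sin(a),0*rs+z]
            uv=proj(cam,P).astype(np.float32)
            v=cv2.remap(im,uv[:,0].reshape(1,-1),uv[:,1].reshape(1,-1),cv2.INTER_LINEAR)[0]
            d=np.diff(v);i=d.argmin()
            if 10<i<len(d)-12 and v[i-10:i-3].mean()-v[i+4:i+12].mean()>50: out.append([*P[i,:2],np.degrees(a)])
        E=np.array(out)
        r=least_squares(lambda q:np.hypot(E[:,0]-q[0],E[:,1]-q[1])-r0,c,loss='soft_l1',f_scale=.5);c=r.x
    print(cam,len(E),c,np.abs(r.fun).mean(),'ang',E[:,2].min(),E[:,2].max());return c,E
if __name__=='__main__':
    disc('top','pics/top0.png',(610,-319),38)
    disc('scene','pics/scene0.png',(610,-319),38)
    disc('scene','pics/scene0.png',(610,-319),36)
    disc('scene','pics/scene8.png',(592,187),198)
    disc('scene','pics/scene8.png',(592,187),196)
    c6=lambda p:((p[0]+.5)/6-.5+350,(p[1]+.5)/6-.5+145)
    P=onz('top',[c6((182,250)),c6((232,383)),c6((402,172)),c6((452,305))],38)[:,:2]-[609.6,-320.2]
    a=np.radians(59);R=np.array([[np.cos(a),-np.sin(a)],[np.sin(a),np.cos(a)]])
    print((R@P.T).T)
    c5=lambda p:((p[0]+.5)/5-.5+110,(p[1]+.5)/5-.5+95)
    Q=onz('top',[c5((455,345)),c5((400,570))],198)[:,:2];print(Q)
E
python3 dk.py
```

```text
top 180 [ 609.41634905 -319.81918305] 0.609915692627782 ang 0.0 358.0
scene 161 [ 613.39355862 -317.69759115] 1.1252429336046428 ang 0.0 358.0
scene 161 [ 611.6329713  -318.97884312] 1.238042641787898 ang 0.0 358.0Traceback (most recent call last):
  File "dk.py", line 22, in <module>
    disc('scene','pics/scene8.png',(592,187),198)
    ~~~~^^^^^^^^^^^^^^^^^^^^^^^^^^^^^^^^^^^^^^^^^
  File "dk.py", line 11, in disc
    uv=proj(cam,P).astype(np.float32)
       ~~~~^^^^^^^
  File "h.py", line 11, in proj
    c=get_calibration(cam);K=np.array([[c['fx'],0,c['cx']],[0,c['fy'],c['cy']],[0,0,1]])
ValueError: time passes only in moves, steps and waits
```

```bash
cat > cal.py <<'E'
import pickle
from plant import *
pickle.dump({n:get_calibration(n) for n in('top','scene')},open('cal.pkl','wb'))
E
python3 cal.py; sed -i 's/^from plant import \*/from plant import *\nimport pickle,os\nCAL=pickle.load(open("cal.pkl","rb"))/; s/get_calibration(cam)/CAL[cam]/' h.py; python3 dk.py
```

```text
top 180 [ 609.41634905 -319.81918305] 0.609915692627782 ang 0.0 358.0
scene 161 [ 613.39355862 -317.69759115] 1.1252429336046428 ang 0.0 358.0
scene 161 [ 611.6329713  -318.97884312] 1.238042641787898 ang 0.0 358.0
scene 79 [594.93593365 188.92027568] 0.5283236438831493 ang 10.0 354.0
scene 73 [592.7877224  188.84591372] 0.5785459427510685 ang 0.0 354.0
[[-40.64110458  37.34037277]
 [-51.73010359 -19.37841348]
 [ 54.03075802  19.96402957]
 [ 42.35451194 -36.80407443]]
[[633.60784232 147.39978198]
 [538.02364535 166.69976965]]
```

Emit:
{"api": "send_rows", "payload": {"moves": [0.003,0,-0.06,0,0,0,1,0.003,0,-0.13,0,0,0,1,0.003,0,-0.19,0,0,0,1,0.003,0,-0.21,0,0,0,1,0.003,0,-0.23,0,0,0,1,0.003,0,-0.25,0,0,0,1,0.003,0,-0.27,0,0,0,1,0.003,0,-0.285,0,0,0,1,0.003,0,-0.3,0,0,0,1,0.003,0,-0.3,0,0,0,1]}}

```text
clock: 18.85
position: [593.0, 186.6, 146.0]
orientation: [-57.7, 90.0, -158.8]
force: [0.7, -0.4, -4.4]
width: 21.3
```

Run:
```python
from h import *
st()
im=grab_frame('scene');cv2.imwrite('pics/scene9.png',im[:,:,::-1]);crop(im,285,155,425,305,5,'pics/s9.png')
```

```text
t 18.85 pos [593.  186.6 146. ] F [ 0.7 -0.4 -4.4] M [-0.01  0.01 -0.05] w 21.3 xax [-0. -0. -1.] jaw yaw -11.13 q [-22.  29.   3.  98.  -2.  53. -29.]
```

View pics/s9.png

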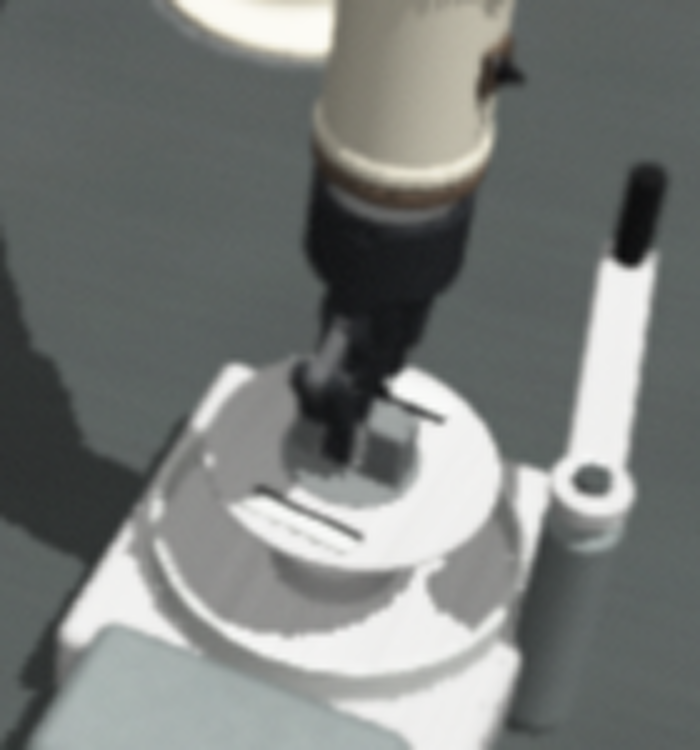

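Emit:
{"api": "send_rows", "payload": {"moves": [0,0,-0.005,0,0,0,1,0,0,-0.01,0,0,0,1,0,0,-0.015,0,0,0,1,0,0,-0.02,0,0,0,1,0,0,-0.025,0,0,0,1,0,0,-0.03,0,0,0,1,0,0,-0.035,0,0,0,1,0,0,-0.035,0,0,0,1,0,0,-0.035,0,0,0,1,0,0,-0.035,0,0,0,1]}}

```text
clock: 20.15
position: [593.2, 186.7, 139.4]
orientation: [134.4, 90.0, 33.3]
force: [0.6, -0.5, -5.2]
width: 21.1
```

Run:
```python
from h import *
st()
```

```text
t 20.15 pos [593.2 186.7 139.4] F [ 0.6 -0.5 -5.2] M [ 0.04 -0.01 -0.01] w 21.1 xax [ 0.  0. -1.] jaw yaw -11.14 q [-22.  30.   3.  98.  -2.  52. -29.]
```

Emit:
{"api": "send_rows", "payload": {"moves": [0,0,-0.01,0,0,0,1,0,0,-0.02,0,0,0,1,0,0,-0.03,0,0,0,1,0,0,-0.038,0,0,0,1,0,0,-0.044,0,0,0,1,0,0,-0.048,0,0,0,1,0,0,-0.052,0,0,0,1,0,0,-0.056,0,0,0,1,0,0,-0.056,0,0,0,1,0,0,-0.056,0,0,0,1]}}

```text
clock: 21.4
position: [593.3, 186.7, 128.9]
orientation: [125.0, 90.0, 23.9]
force: [-3.8, -1.1, 5.6]
width: 21.3
```

Run:
```python
from h import *
st()
```

```text
t 21.4 pos [593.3 186.7 128.9] F [-3.8 -1.1  5.6] M [-0.21  0.95  0.06] w 21.3 xax [ 0.001  0.    -1.   ] jaw yaw -11.14 q [-22.  30.   3.  99.  -2.  51. -29.]
```

Emit:
{"api": "send_rows", "payload": {"moves": [0,0,0,0,0,0,0.8,0,0,0,0,0,0,0.5,0,0,0,0,0,0,0.3,0,0,0,0,0,0,0.2,0,0,0.0,0,0,0,0.2,0,0,0.1,0,0,0,0.2,0,0,0.25,0,0,0,0.2,0,0,0.4,0,0,0,0.2,0,0,0.6,0,0,0,0.2,0,0,0.75,0,0,0,0]}}

```text
clock: 22.65
position: [593.9, 186.9, 281.8]
orientation: [121.4, 89.8, 20.3]
force: [0.5, 0.3, 1.5]
width: 84.3
```

Emit:
{"api": "send_rows", "payload": {"moves": [-0.05,0.05,0,0,0,-0.1,0,-0.13,0.1,0,0,0,-0.2,0,-0.2,0.15,0,0,0,-0.3,0,-0.27,0.2,0,0,0,-0.4,0,-0.34,0.25,0,0,0,-0.5,0,-0.41,0.3,0,0,0,-0.6,0,-0.48,0.35,0,0,0,-0.7,0,-0.55,0.4,0,0,0,-0.8,0,-0.6,0.4,0,0,0,-0.9,0,-0.6,0.4,0,0,0,-1.0,0]}}

```text
clock: 23.9
position: [472.5, 267.3, 279.8]
orientation: [-165.9, 89.9, 47.9]
force: [0.3, -0.1, -0.0]
width: 85.4
```

Run:
```python
from h import *
st()
im=grab_frame('scene');cv2.imwrite('pics/scene10.png',im[:,:,::-1]);crop(im,285,125,425,305,4,'pics/s10.png')
im=grab_frame('top');cv2.imwrite('pics/top10.png',im[:,:,::-1]);crop(im,90,115,260,285,4,'pics/t10.png')
```

```text
t 23.9 pos [472.5 267.3 279.8] F [ 0.3 -0.1 -0. ] M [-0.01  0.01  0.02] w 85.4 xax [ 0.001  0.001 -1.   ] jaw yaw -56.21 q [-38.  13.   7. 102.  -2.  65. -87.]
```

View pics/s10.png

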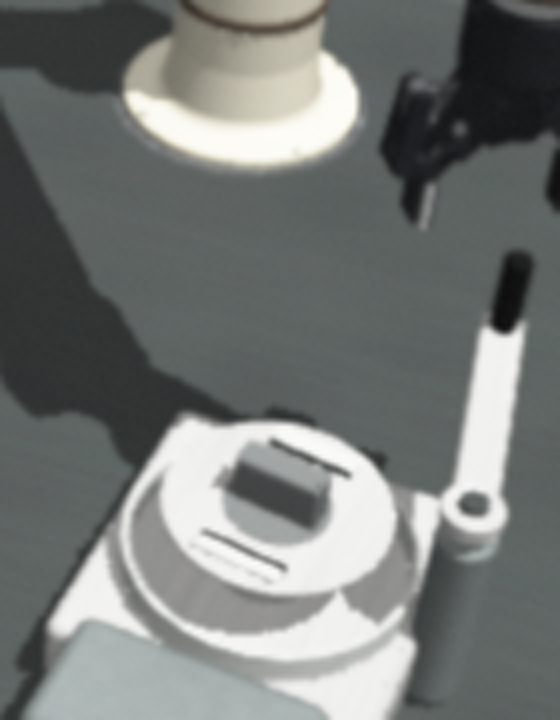

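View pics/t10.png

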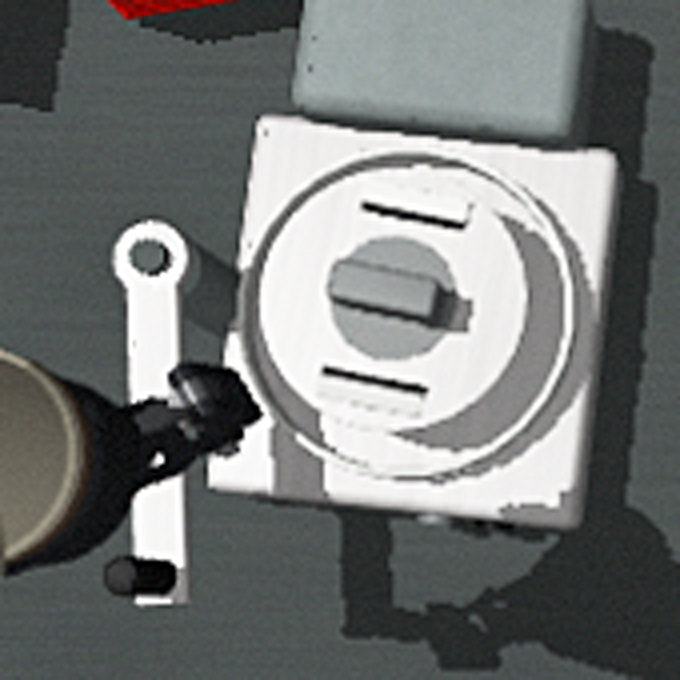

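Run:
```python
from h import *
c=lambda p:((p[0]+.5)/4-.5+90,(p[1]+.5)/4-.5+115)
d=lambda p:((p[0]+.5)/4-.5+285,(p[1]+.5)/4-.5+125)
print(onz('top',[c((121,577))],236),onz('top',[c((163,578))],176),tri(d((518,260)),c((121,577))),onz('scene',[d((518,262))],236),onz('scene',[d((505,325))],176))
from dk import disc
for z in(120,134): 
  for cam in('top','scene'):
    disc(cam,f'pics/{cam}10.png',(592,187),z)
```

```text
[[431.95204403 291.25901488 236.        ]] [[432.37645159 289.37485666 176.        ]] (array([432.14099764, 292.29014439, 231.23625264]), np.float64(1.0641188214673283)) [[440.59373087 292.3571339  236.        ]] [[433.118759   293.82898618 176.        ]]
top 149 [591.99222593 186.87856301] 0.5732133554699087 ang 0.0 358.0
scene 135 [595.04481441 188.20341316] 0.670514937954404 ang 0.0 358.0
top 152 [590.24835967 183.89467382] 1.1810463104912667 ang 0.0 358.0
scene 134 [608.15497447 189.75167894] 1.1454189155479673 ang 0.0 358.0
```

Emit:
{"api": "send_rows", "payload": {"moves": [-0.07,0.04,0,0,0,-0.1,0,-0.14,0.08,0,0,0,-0.2,0,-0.205,0.12,0,0,0,-0.3,0,-0.205,0.12,-0.05,0,0,-0.3,0,-0.205,0.12,-0.12,0,0,-0.3,0,-0.205,0.12,-0.2,0,0,-0.3,0,-0.205,0.12,-0.28,0,0,-0.3,0,-0.205,0.12,-0.36,0,0,-0.3,0,-0.205,0.12,-0.405,0,0,-0.3,0,-0.205,0.12,-0.405,0,0,-0.3,0.5]}}

```text
clock: 25.25
position: [431.8, 290.4, 196.2]
orientation: [19.9, 89.9, -139.7]
force: [0.9, 0.3, -0.3]
width: 69.8
```

Run:
```python
from h import *
st()
im=grab_frame('scene');crop(im,345,95,485,275,4,'pics/s11.png')
v=np.array([432-601,291-306.])
f=lambda d:np.array([np.cos(d)*v[0]-np.sin(d)*v[1],np.sin(d)*v[0]+np.cos(d)*v[1]])
th=80.8 # approx open
a0=np.degrees(np.arctan2(v[1],v[0]));print(a0,np.hypot(*v),'shut dir -94.9')
for a,b in((0,34),(34,68),(68,84)):
  for i in range(1,11):
    d=np.radians(a+(b-a)*i/10); print(np.round((f(d)-f(np.radians(a)))/200,3), round((b-a)*i/10*0.75/45,2))
```

```text
t 25.25 pos [431.8 290.4 196.2] F [ 0.9  0.3 -0.3] M [-0.02 -0.03 -0.06] w 69.8 xax [-0.001 -0.001 -1.   ] jaw yaw -69.63 q [ -43.   16.    7.  110.   -2.   54. -104.]
-174.9278671274855 169.66437457521835 shut dir -94.9
[ 0.006 -0.05 ] 0.06
[ 0.015 -0.1  ] 0.11
[ 0.027 -0.148] 0.17
[ 0.041 -0.197] 0.23
[ 0.059 -0.244] 0.28
[ 0.079 -0.29 ] 0.34
[ 0.102 -0.335] 0.4
[ 0.128 -0.378] 0.45
[ 0.156 -0.42 ] 0.51
[ 0.186 -0.46 ] 0.57
[ 0.033 -0.038] 0.06
[ 0.068 -0.074] 0.11
[ 0.105 -0.108] 0.17
[ 0.144 -0.14 ] 0.23
[ 0.185 -0.169] 0.28
[ 0.228 -0.196] 0.34
[ 0.272 -0.22 ] 0.4
[ 0.317 -0.242] 0.45
[ 0.364 -0.261] 0.51
[ 0.412 -0.277] 0.57
[ 0.023 -0.007] 0.03
[ 0.046 -0.013] 0.05
[ 0.069 -0.018] 0.08
[ 0.092 -0.022] 0.11
[ 0.115 -0.026] 0.13
[ 0.139 -0.03 ] 0.16
[ 0.162 -0.033] 0.19
[ 0.186 -0.035] 0.21
[ 0.21  -0.036] 0.24
[ 0.233 -0.037] 0.27
```

View pics/s11.png

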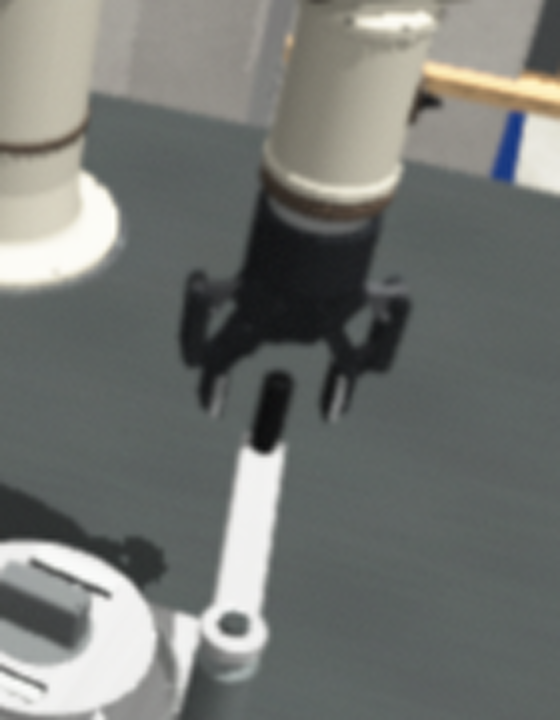

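Emit:
{"api": "send_rows", "payload": {"moves": [0,0,0,0,0,0,0.6,0.006,-0.05,0,0,0,0.06,0.6,0.015,-0.1,0,0,0,0.11,0.6,0.027,-0.15,0,0,0,0.17,0.6,0.041,-0.2,0,0,0,0.23,0.6,0.06,-0.245,0,0,0,0.28,0.6,0.08,-0.29,0,0,0,0.34,0.6,0.1,-0.335,0,0,0,0.4,0.6,0.13,-0.38,0,0,0,0.45,0.6,0.186,-0.46,0,0,0,0.57,0.6]}}

```text
clock: 26.55
position: [468.5, 199.7, 197.6]
orientation: [-98.8, 89.9, 127.5]
force: [-1.0, 1.8, -1.9]
width: 34.0
```

Emit:
{"api": "send_rows", "payload": {"moves": [0.033,-0.038,0,0,0,0.06,0.6,0.068,-0.074,0,0,0,0.11,0.6,0.105,-0.108,0,0,0,0.17,0.6,0.144,-0.14,0,0,0,0.23,0.6,0.185,-0.17,0,0,0,0.28,0.6,0.228,-0.196,0,0,0,0.34,0.6,0.272,-0.22,0,0,0,0.4,0.6,0.317,-0.242,0,0,0,0.45,0.6,0.364,-0.261,0,0,0,0.51,0.6,0.412,-0.277,0,0,0,0.57,0.6]}}

```text
clock: 27.8
position: [551.4, 143.0, 197.4]
orientation: [-59.8, 89.9, -168.0]
force: [-2.1, -1.4, 1.1]
width: 34.3
```

Run:
```python
from h import *
st()
im=grab_frame('scene');crop(im,285,125,425,305,4,'pics/s12.png')
```

```text
t 27.8 pos [551.4 143.  197.4] F [-2.1 -1.4  1.1] M [-0.11  0.43 -0.  ] w 34.3 xax [-0.001 -0.    -1.   ] jaw yaw -18.24 q [-21.  21.   4. 103.  -2.  56. -34.]
```

View pics/s12.png

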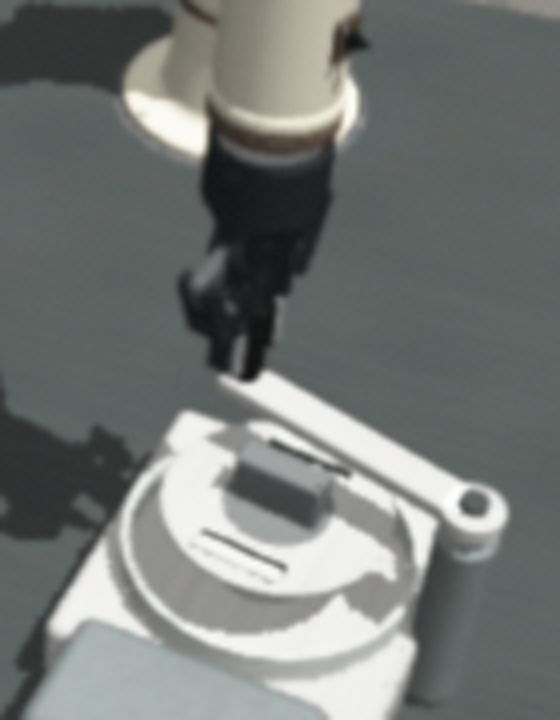

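Emit:
{"api": "send_rows", "payload": {"moves": [0.02,-0.006,0,0,0,0.03,0.6,0.04,-0.011,0,0,0,0.05,0.6,0.06,-0.015,0,0,0,0.08,0.6,0.08,-0.019,0,0,0,0.11,0.6,0.1,-0.023,0,0,0,0.13,0.6,0.12,-0.026,0,0,0,0.15,0.6,0.135,-0.029,0,0,0,0.18,0.6,0.15,-0.031,0,0,0,0.2,0.6,0.165,-0.033,0,0,0,0.2,0.6,0.18,-0.034,0,0,0,0.2,0.6]}}

```text
clock: 29.1
position: [587.9, 136.3, 197.0]
orientation: [-28.9, 90.0, -128.2]
force: [-2.0, -0.2, 0.5]
width: 34.2
```

Run:
```python
from h import *
st()
```

```text
t 29.1 pos [587.9 136.3 197. ] F [-2.  -0.2  0.5] M [-0.19  0.35 -0.01] w 34.2 xax [-0. -0. -1.] jaw yaw -9.35 q [-18.  24.   3.  99.  -1.  58. -24.]
```

Emit:
{"api": "send_rows", "payload": {"moves": [0.004,0,0,0,0,0.02,0.6,0.008,0,0,0,0,0.04,0.6,0.012,0,0,0,0,0.06,0.6,0.016,0,0,0,0,0.08,0.6,0.02,0,0,0,0,0.1,0.6,0.023,0,0,0,0,0.1,0.6,0.026,0,0,0,0,0.1,0.6,0.029,0,0,0,0,0.1,0.6,0.032,0,0,0,0,0.1,0.6,0.032,0,0,0,0,0.1,0.6]}}

```text
clock: 30.35
position: [594.2, 136.5, 197.1]
orientation: [104.6, 90.0, 9.8]
force: [-1.4, 1.4, -0.4]
width: 34.2
```

Run:
```python
from h import *
st()
im=grab_frame('scene');crop(im,285,125,425,305,4,'pics/s13.png')
im=grab_frame('top');cv2.imwrite('pics/top13.png',im[:,:,::-1]);crop(im,90,115,260,285,4,'pics/t13.png')
```

```text
t 30.35 pos [594.2 136.5 197.1] F [-1.4  1.4 -0.4] M [ 0.11  0.23 -0.06] w 34.2 xax [ 0.  0. -1.] jaw yaw -4.84 q [-17.  25.   2.  98.  -1.  58. -19.]
```

View pics/s13.png

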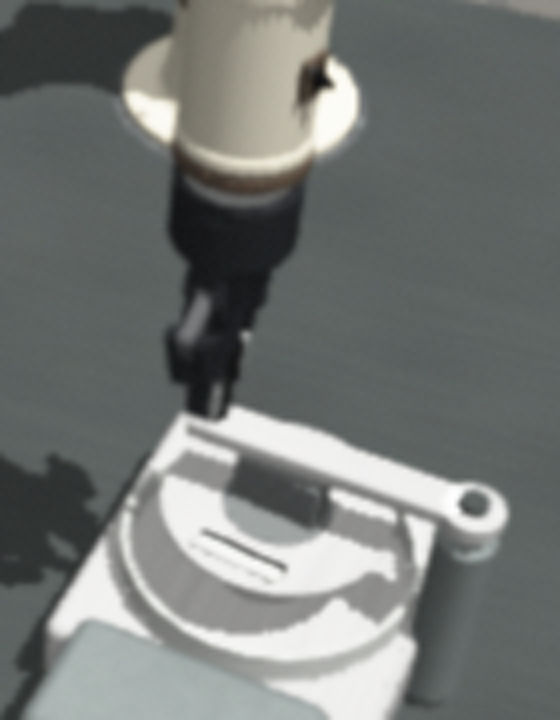

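Emit:
{"api": "send_rows", "payload": {"moves": [0.004,0,0,0,0,0,0.6,0.008,0,0,0,0,0,0.6,0.012,0,0,0,0,0,0.6,0.016,0,0,0,0,0,0.6,0.02,0,0,0,0,0,0.6,0.023,0,0,0,0,0,0.6,0.026,0,0,0,0,0,0.6,0.029,0,0,0,0,0,0.6,0.032,0,0,0,0,0,0.6,0.032,0,0,0,0,0,0.6]}}

```text
clock: 31.7
position: [595.8, 136.2, 196.8]
orientation: [-77.0, 89.4, -171.8]
force: [-16.0, -2.1, 9.4]
width: 34.3
```

Run:
```python
from h import *
st()
```

```text
t 31.7 pos [595.8 136.2 196.8] F [-16.   -2.1   9.4] M [-0.38  3.3  -0.01] w 34.3 xax [-0.01  -0.001 -1.   ] jaw yaw -4.8 q [-17.  25.   2.  97.  -1.  59. -19.]
```

Emit:
{"api": "send_rows", "payload": {"moves": [-0.03,0,0,0,0,0,0.6,-0.06,0,0,0,0,0,0.5,-0.06,0,0,0,0,0,0.3,-0.06,0,0,0,0,0,0.1,-0.06,0,0,0,0,0,0,-0.06,0,0.1,0,0,0,0,-0.06,0,0.25,0,0,0,0,-0.06,0,0.4,0,0,0,0,-0.06,0,0.55,0,0,0,0,-0.06,0,0.6,0,0,0,0]}}

```text
clock: 32.95
position: [589.7, 136.7, 319.2]
orientation: [110.4, 89.8, 15.6]
force: [-0.4, 0.5, -0.4]
width: 85.9
```

Emit:
{"api": "send_rows", "payload": {"moves": [-0.08,-0.05,0,0,0,0,0,-0.16,-0.1,0,0,0,0,0,-0.24,-0.15,0,0,0,0,0,-0.32,-0.2,0,0,0,0,0,-0.4,-0.25,0,0,0,0,0,-0.48,-0.3,0,0,0,0,0,-0.54,-0.35,0,0,0,0,0,-0.6,-0.4,0,0,0,0,0,-0.6,-0.4,0,0,0,0,0,-0.6,-0.4,0,0,0,0,0]}}

```text
clock: 34.2
position: [468.9, 56.8, 317.2]
orientation: [124.4, 90.0, 29.6]
force: [-0.2, 0.3, -0.7]
width: 85.4
```

Run:
```python
from h import *
st()
im=grab_frame('scene');cv2.imwrite('pics/scene14.png',im[:,:,::-1]);crop(im,285,155,425,305,4,'pics/s14.png')
im=grab_frame('top');cv2.imwrite('pics/top14.png',im[:,:,::-1]);crop(im,90,115,260,265,4,'pics/t14.png')
from dk import disc
for cam in('top','scene'): disc(cam,f'pics/{cam}14.png',(592,187),120)
```

```text
t 34.2 pos [468.9  56.8 317.2] F [-0.2  0.3 -0.7] M [-0.02 -0.05 -0.02] w 85.4 xax [ 0.001  0.    -1.   ] jaw yaw -4.82 q [-14.   4.   4. 108.  -0.  68. -15.]
top 70 [591.91429609 186.80731137] 1.180032446196062 ang 0.0 358.0
scene 96 [594.96882893 188.32014375] 0.9309079522468117 ang 0.0 358.0
```

View pics/s14.png

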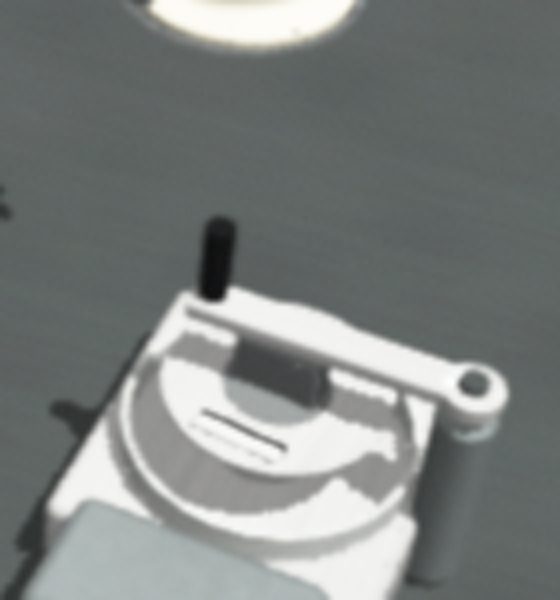

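View pics/top14.png

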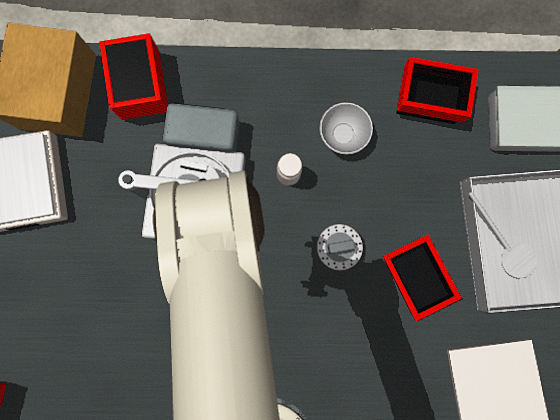

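Run:
```python
from h import *
d=lambda p:((p[0]+.5)/4-.5+285,(p[1]+.5)/4-.5+155)
P=onz('scene',[d((213,296))],176)[0];V=onz('scene',[d((474,382))],176)[0]
v=P-V;print(P,V,np.degrees(np.arctan2(v[1],v[0])),'shut about -94.8')
print(finish_job(), sense()['clock'])
```

```text
[590.2985314  138.39264055 176.        ] [601.28958533 306.51815383 176.        ] -93.74033756455258 shut about -94.8
the job is handed in; nothing more can be done
the job is handed in; nothing more can be done
```

I swung the hold-down arm to about 1.4 rad, put the slicer on the drive, then swung the arm back over it and handed the job in. `finish_job()` gives no verdict, so success below rests on my own checks. The last clock reading before handing in was 34.2 s of the 69 s allowed.

- **Slicer:** I turned the hub into line with the teeth before lowering. It passed the teeth with no rise in force and touched at flange height, with about 10 N of load, so no pressing or turning was needed. Refitting the disc outline at its fully home height puts it within about 1 mm of the drive axis in each camera.
- **Hold-down arm:** I pushed it until the force rose to 16 N, which I took as the stop. The picture gives an arm direction of −93.7° against about −94.8° for shut, so within about 0.02 rad and inside the 0.10 rad limit.
- **Robot:** The gripper is open and clear above the scene, with the force reading near zero.
- **Other things:** The grater, bowl and sauce jar look unmoved in the last top picture, as do both red-rimmed trays. I checked this by eye only.

The two cameras disagree by 3–4 mm in x on absolute positions. I therefore relied on disc-to-drive offsets within each camera, and those agreed.

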